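Change over the two roll-top thread stores

TASK

We are done with the wide roll-top store and need the narrow one next. Roll the slatted door of the wide store fully shut and roll the door of the narrow store fully open, and leave the standing thread spool and the glue stick beside them where they are.

Things in the scene. Friction and masses are not known exactly. Their poses are not given: they have to be found in the camera images.
- wide_store: wide roll-top store: half-round plywood box fixed on the table, 200 mm wide (y), 221 mm deep (x), 124 mm high, opening towards the robot. Origin: centre of its underside; x to its back, y along its width, z up. Its slatted door runs on a circular track about an axis parallel to y, 12 mm above the origin
- wide_door (a joint): door of the wide store, rad about its track axis: 0 = fully shut (lead rail down at the front sill), 1.22 = fully open (rolled up and back under the hood); stops at both ends. It stays where it is left; moving it takes about 2 to 6 N at the handle
- wide_handle (a point): centre of the wide door's T-shaped pull: level aluminium bar along the store's y, 36 mm long, 18 mm thick, on a 9 mm stem, 40 mm outside the slats. At door angle q it is, in the store's frame, at x = -0.140 cos(q+0.628), y = 0, z = 0.012 + 0.140 sin(q+0.628) m. Gripped by its two ends from above, it can turn between the fingers
- narrow_store: narrow roll-top store: half-round plywood box fixed on the table, 130 mm wide (y), 221 mm deep (x), 124 mm high, opening towards the robot. Origin: centre of its underside; x to its back, y along its width, z up. Its slatted door runs on a circular track about an axis parallel to y, 12 mm above the origin
- narrow_door (a joint): door of the narrow store, rad about its track axis: 0 = fully shut (lead rail down at the front sill), 1.22 = fully open (rolled up and back under the hood); stops at both ends. It stays where it is left; moving it takes about 2 to 6 N at the handle
- narrow_handle (a point): centre of the narrow door's T-shaped pull: level aluminium bar along the store's y, 36 mm long, 18 mm thick, on a 9 mm stem, 40 mm outside the slats. At door angle q it is, in the store's frame, at x = -0.140 cos(q+0.628), y = 0, z = 0.012 + 0.140 sin(q+0.628) m. Gripped by its two ends from above, it can turn between the fingers
- standing_spool_centre (a point): bystander: a loose thread spool standing upright on the table, alone to the right of the stores, 31 mm across, 56 mm high; point half-way up
- glue_stick_loose_centre (a point): bystander: a loose capped glue stick standing upright on the table to the left of the stores, 24 mm across, 86 mm high; point half-way up

How it is judged:
By the outcome, as a careful person would: the job done as asked, in the order asked, and still so for the second after the job is handed in, with the robot touching nothing.
It also fails if it takes over 50 s, if anything falls off the work surface, if the arm or the gripper's body presses on something with over 40 N, if the wrist force passes 120 N, or if a joint passes its speed limit or range.

ROBOT

A 6-joint arm with a two-finger parallel gripper is mounted at the origin on a cart in front of the work surface, level with it; the furniture and walls round the work are solid. World frame = base frame: x ahead of the robot, y to its left, z up, the work surface at z = 0. Lengths are in m, angles in degrees, forces in N, time in s.
With the tool pointing down it reaches from about 0.375 to 0.825 m from the base axis. Payload 5.5 kg.
Tool frame: the origin (TCP) lies between the finger pads; the fingertips stand 17 mm ahead of it and the grasp point (between the pads) lies 2 mm behind it; z points along the fingers, y is the line along which they close (so a half turn about z gives the same grasp; the last joint's range is limited). The gripper opens to 85 mm and grips with 20 to 120 N. Pads are 22 mm wide; open, the fingers measure 114 mm over their backs; the gripper's body (76 mm by 85 mm) begins 54 mm behind the grasp point. The pads swing forward as they close: fully open they stand 13 mm farther back than shut.
Start: joints at [-65.833, 17.962, -2.699, 69.339, 0, 90], TCP at [0.246, -0.547, 0.248] pointing down, gripper open.
Joint ranges: [-152.73, 152.73], [-39.44, 99.34], [-58.76, 71.6], [-118.89, 123.64], [-81.53, 83.1], [-180, 180]. Speed limits (degrees/s): [136.94, 136.94, 172.46, 180, 180, 180].

INTERFACE

Orientations are given as a 3x3 rotation matrix whose columns are the frame's x, y, z axes.
In Python, from rig import robot gives the robot as it stands.
- The arm moves only by the shell command python3 -m crank 'ROWS'. ROWS is JSON, a list of rows, each a list of 7 numbers: the shift along the tool's x, y, z in units of 250 mm (1.0 is 250 mm), then the turn, a rotation vector about the tool's x, y, z in units of 120 degrees (1.0 is 120 degrees), then the opening, from 0 (shut) to 1 (fully open). In form: [[dx, dy, dz, wx, wy, wz, hand], ...]. A call has 1 to 20 rows; each row is the pose to reach, as a shift and turn from the pose commanded when the call began, along the tool's axes at that moment; what a row does not reach only later rows make up. A row lasts 1/10 s, in which the tool goes at most 50 mm and 8.59 degrees, less where a joint would pass 70% of its speed; a pose out of reach is approached as far as the arm can. A call with a number of a shift or a turn outside -1 to 1 is refused whole. A call with a gripper value outside its range is refused whole. The fingers move at their own pace and stop on an object; the grip force is fixed at half the most. Time passes only in rows, so rows that repeat a pose let the fingers close. It gives the time, the measured TCP pose, the force, the opening and the grip force at its end, in the units of the state.
- robot.get_obs(): the state, without advancing time (a new reading comes with each control period).
- robot.get_image(name): name is "side" or "top" or "wrist"; returns the picture (400x640x3 uint8, red, green, blue); there is no depth.
- robot.camera_model(name): a dict with "fx", "fy", "cx", "cy" (pixels), "dist" ([k1, k2, p1, p2, k3] as OpenCV has them; the pictures are not rectified), "R" (3x3) and "t" (3): a world point X has camera coordinates R X + t. Camera axes: x right, y down, z forward; pixel columns grow to the right and rows downward; lengths in m; the calibration is good to about 2 mm. A picture is of the moment at which its call begins: read the wrist's pose just before it. camera_model takes no time and is no camera call; for the wrist camera it gives the pose at the moment of the call.
- robot.sign_off(): hands the job in; it is judged then, once.
Trained networks look in the newest picture that a camera, given by its name, has taken for a name from the list of things; names that differ only in an ending like _2 or _b are one class to them, and where a whole thing is asked for, a point or a joint stands for the part that bears it (a point fixed in the world has none). Each returns a list of dicts, best first, with "p" (0 to 1); they miss things now and then, are a little off and sometimes report something else, mostly with a low value. They report only what shows in the picture. A call takes as long as a camera call.
- robot.find_in(camera, name): "box" ([centre column, centre row, width, height] in pixels, round what is visible of it).
- robot.tip_of(camera, name): "uv" ([column, row] in pixels: a listed point, or the origin of a listed thing).
The state is a dict: "clock": time; "joint_positions": joint angles; "qvel": joint speeds; "joint_torque": joint torques, N m; "tcp_pos": TCP position; "tool_rot": TCP orientation; "ft_force": force on the tool from outside, world axes, zero at the start; "ft_torque": the same for the moment, N m; "width": finger opening in m; "gripper_force": force on a finger pad.
Only numpy, scipy, OpenCV 4.12 (cv2) and the standard library are available. Lean on these libraries where they do the work, as an engineer would, in place of code of your own. Each camera call takes 0.05 s, during which the arm holds its last target. There are 200 camera calls.

## Working session

There is one attempt and no reset: what is moved stays moved. The work goes in short steps, Python scripts to look and compute and a shell command to move; the robot and the scene stay as the last step left them, time stands still between calls to the robot, and variables do not carry over. Pictures are saved under pics/ and viewed, at most 10 in all, crops included, and the job is handed in when it is done.

```bash
mkdir -p pics; ls; python3 - <<'E'
from rig import robot
import cv2,numpy as np
o=robot.get_obs();print(o['clock'],o['tcp_pos'],o['tool_rot'],o['width'])
for c in("top","side"):
    im=robot.get_image(c);cv2.imwrite(f"pics/{c}0.png",im[:,:,::-1])
    m=robot.camera_model(c);print(c,{k:np.round(v,4).tolist() for k,v in m.items()})
    for n in("wide_handle","narrow_handle","wide_store","narrow_store","standing_spool_centre","glue_stick_loose_centre"):
        print(n,[(np.round(d['uv']).tolist(),round(d['p'],2)) for d in robot.tip_of(c,n)[:2]],[(np.round(d['box']).tolist(),round(d['p'],2)) for d in robot.find_in(c,n)[:2]])
E
```

```text
pics
0.0 [ 0.2453992  -0.5469084   0.24744383] [[ 9.12346980e-01  4.09417227e-01 -7.22987817e-04]
 [ 4.09417864e-01 -9.12345659e-01  1.55292981e-03]
 [-2.38185797e-05 -1.71281495e-03 -9.99998533e-01]] 0.08537804659937677
top {'fx': 455.5661, 'fy': 455.5661, 'cx': 321.3211, 'cy': 201.2193, 'dist': [-0.1093, 0.0, 0.0, 0.0, 0.0], 'R': [[0.0211, -0.9998, -0.0049], [-0.9944, -0.0205, -0.1034], [0.1033, 0.0071, -0.9946]], 't': [-0.0265, 0.5683, 1.525]}
wide_handle [([271.0, 178.0], 0.6)] []
narrow_handle [([378.0, 216.0], 0.81), ([270.0, 176.0], 0.19)] [([373.0, 201.0, 35.0, 46.0], 0.89)]
wide_store [([277.0, 183.0], 0.66)] [([276.0, 186.0, 68.0, 72.0], 0.82)]
narrow_store [([372.0, 196.0], 0.64), ([201.0, 186.0], 0.55)] [([372.0, 194.0, 45.0, 70.0], 0.82)]
standing_spool_centre [([444.0, 230.0], 0.64)] []
glue_stick_loose_centre [([200.0, 185.0], 0.59), ([445.0, 230.0], 0.44)] [([199.0, 185.0, 12.0, 7.0], 0.46)]
side {'fx': 373.8746, 'fy': 373.8746, 'cx': 311.0594, 'cy': 194.4935, 'dist': [-0.0407, 0.0, 0.0, 0.0, 0.0], 'R': [[-0.9432, 0.3318, 0.015], [0.1383, 0.4335, -0.8905], [-0.3019, -0.8379, -0.4548]], 't': [0.5285, 0.0073, 1.4992]}
wide_handle [([307.0, 203.0], 0.89)] [([306.0, 216.0, 32.0, 27.0], 0.85)]
narrow_handle [([307.0, 162.0], 0.53)] [([293.0, 170.0, 34.0, 18.0], 0.78)]
wide_store [([308.0, 246.0], 0.85)] [([309.0, 233.0, 90.0, 75.0], 0.63)]
narrow_store [([287.0, 195.0], 0.6), ([298.0, 164.0], 0.45)] [([289.0, 184.0, 65.0, 51.0], 0.62), ([309.0, 234.0, 93.0, 72.0], 0.44)]
standing_spool_centre [([298.0, 166.0], 0.47)] [([299.0, 164.0, 3.0, 8.0], 0.38)]
glue_stick_loose_centre [([307.0, 202.0], 0.57)] [([341.0, 285.0, 9.0, 31.0], 0.76)]
```

```bash
python3 - <<'E'
import cv2,numpy as np
t=cv2.imread("pics/top0.png");s=cv2.imread("pics/side0.png")
a=cv2.resize(t[130:260,170:470],(800,347),interpolation=2); b=cv2.resize(s[120:320,200:400],(600,600),interpolation=2)
cv2.imwrite("pics/a.png",a);cv2.imwrite("pics/b.png",b)
E
```

```text
(no output)
```

View pics/a.png

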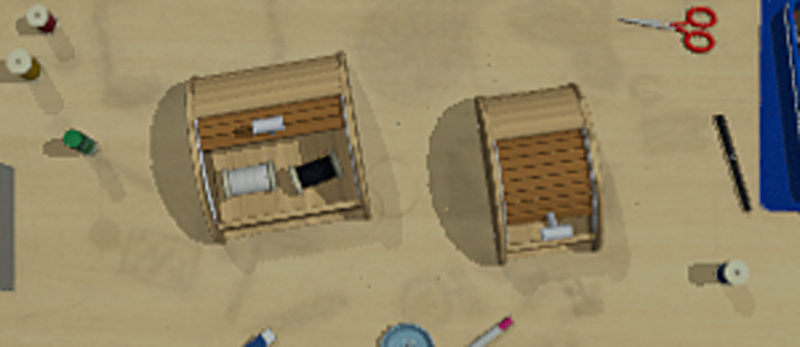

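View pics/b.png

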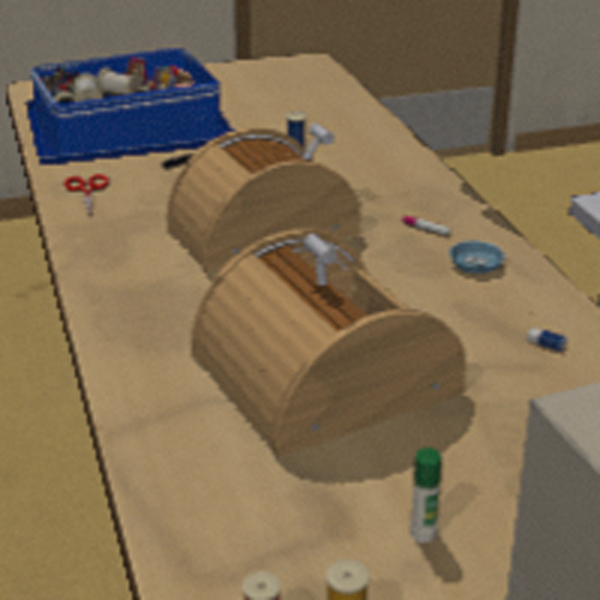

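The top crop shows the wide door nearly open, with its handle at full-image pixel (270,177). The narrow door is shut, handle at (379,217). The side view agrees: wide handle (307,202), narrow handle (307,163). Next I'll triangulate.

```bash
cat > h.py <<'E'
import numpy as np,cv2
from rig import robot
def ray(m,uv):
    K=np.array([[m['fx'],0,m['cx']],[0,m['fy'],m['cy']],[0,0,1]])
    p=cv2.undistortPoints(np.array([[uv]],float),K,np.array(m['dist'],float))[0,0]
    R=np.array(m['R']);d=R.T@np.r_[p,1];return -R.T@np.array(m['t']),d/np.linalg.norm(d)
def tri(rays):
    A=sum(np.eye(3)-np.outer(d,d) for c,d in rays);b=sum((np.eye(3)-np.outer(d,d))@c for c,d in rays)
    X=np.linalg.solve(A,b);return X,[np.linalg.norm(np.cross(X-c,d)) for c,d in rays]
def atz(r,z): return r[0]+r[1]*(z-r[0][2])/r[1][2]
E
python3 - <<'E'
from h import *
np.set_printoptions(precision=4,suppress=True)
T,S=robot.camera_model("top"),robot.camera_model("side")
for n,a,b in(("wide",(270.3,177.3),(306.8,202)),("narrow",(378.7,216.6),(306.8,163))):
    print(n,*tri([ray(T,a),ray(S,b)]))
for n,l,r in(("wide",(253.2,220),(308,211)),("narrow",(358.6,228.6),(395,223))):
    L,R=atz(ray(T,l),.006),atz(ray(T,r),.006);d=L-R;yaw=np.arctan2(-d[0],d[1]);M=(L+R)/2
    print(n,L,R,np.linalg.norm(d),np.degrees(yaw),"origin",M[:2]+.1105*np.array([np.cos(yaw),np.sin(yaw)]))
print("spool",atz(ray(T,(444.5,230.5)),.028),"glue",atz(ray(T,(199.5,184)),.043))
E
```

```text
wide [0.6284 0.1476 0.1525] [np.float64(0.00025189641739547803), np.float64(0.00025189641739549364)]
narrow [ 0.5116 -0.1986  0.1287] [np.float64(0.0014276795109178524), np.float64(0.0014276795109178883)]
wide [0.5009 0.2198 0.006 ] [0.5362 0.0308 0.006 ] 0.1922404021960292 10.566474343844934 origin [0.6272 0.1456]
narrow [ 0.479  -0.1449  0.006 ] [ 0.5008 -0.2706  0.006 ] 0.12755291274248118 9.828548211692556 origin [ 0.5987 -0.1889]
spool [ 0.477  -0.4376  0.028 ] glue [0.618 0.404 0.043]
```

```bash
R='[0.845,-0.636,-0.07,0,0,0,1]'; python3 -m crank '[[0.845,-0.636,-0.07,0,0,0,1],[0.845,-0.636,-0.07,0,0,0,1],[0.845,-0.636,-0.07,0,0,0,1],[0.845,-0.636,-0.07,0,0,0,1],[0.845,-0.636,-0.07,0,0,0,1],[0.845,-0.636,-0.07,0,0,0,1]]'
python3 -m crank '[[0.845,-0.636,-0.07,0,0,0,1],[0.845,-0.636,-0.07,0,0,0,1],[0.845,-0.636,-0.07,0,0,0,1],[0.845,-0.636,-0.07,0,0,0,1],[0.845,-0.636,-0.07,0,0,0,1],[0.845,-0.636,-0.07,0,0,0,1]]'
```

```text
clock: 1.9
tcp_pos: [0.3748, -0.3125, 0.2664]
tool_rot: [[0.911, 0.413, 0.001], [0.413, -0.911, 0.001], [0.001, -0.0, -1.0]]
ft_force: [-1.5, -1.0, -0.0]
width: 0.0853
gripper_force: 0.0
clock: 2.5
tcp_pos: [0.5029, -0.0812, 0.2836]
tool_rot: [[0.911, 0.413, 0.001], [0.413, -0.911, 0.001], [0.002, -0.0, -1.0]]
ft_force: [-0.8, -1.0, 0.0]
width: 0.0855
gripper_force: 0.0
```

```bash
python3 -m crank '[[0.83,-0.63,0,0,0,0.114,1],[0.83,-0.63,0,0,0,0.114,1],[0.83,-0.63,0,0,0,0.114,1],[0.83,-0.63,0,0,0,0.114,1],[0.83,-0.63,0,0,0,0.114,1],[0.83,-0.63,0,0,0,0.114,1],[0.83,-0.63,0,0,0,0.114,1]]'
python3 - <<'E'
from h import *
m=robot.camera_model("wrist");im=robot.get_image("wrist");cv2.imwrite("pics/w1.png",im[:,:,::-1])
C=-np.array(m['R']).T@np.array(m['t']);print(C,np.array(m['R'])[2])
for n in("wide_handle","wide_store"):
    for d in robot.tip_of("wrist",n)[:2]: print(n,d, atz(ray(m,d['uv']),.152))
E
```

```text
clock: 3.2
tcp_pos: [0.6289, 0.133, 0.2822]
tool_rot: [[0.979, 0.204, -0.003], [0.204, -0.979, 0.009], [-0.001, -0.01, -1.0]]
ft_force: [0.6, -0.8, -0.6]
width: 0.0854
gripper_force: 0.0
[0.69752542 0.14623658 0.40822325] [-0.27411206 -0.04706227 -0.96054553]
wide_handle {'uv': [300.2, 191.5], 'p': 0.74} [0.62882651 0.14995178 0.152     ]
wide_store {'uv': [305.2, 167.2], 'p': 0.58} [0.64936516 0.14981927 0.152     ]
```

View pics/w1.png

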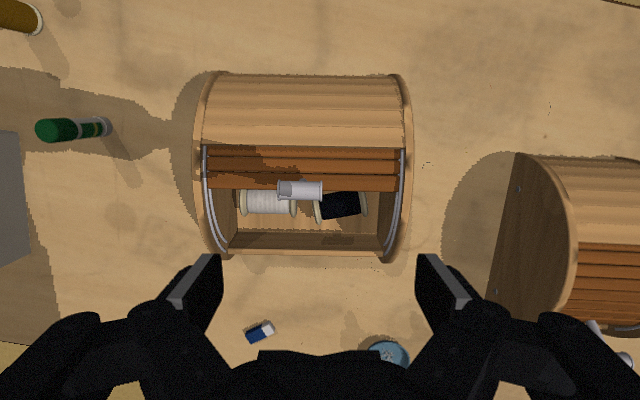

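The bar runs from (278,189) to (323,191), and its level line agrees with the network's (300,191). The front feet of the store are near (226,257) and (386,260).

```bash
python3 - <<'E'
from h import *
np.set_printoptions(precision=4,suppress=True)
m=robot.camera_model("wrist");print(robot.get_obs()['tcp_pos'])
def yw(l,r,z):
    L,R=atz(ray(m,l),z),atz(ray(m,r),z);d=L-R;print(L,R,np.linalg.norm(d),np.degrees(np.arctan2(-d[0],d[1])),(L+R)/2)
yw((278,189),(323,191),.152); yw((224,257),(390,261),.006); yw((210,73),(402,75),.06)
E
```

```text
[0.6276 0.1309 0.2833]
[0.6257 0.1661 0.152 ] [0.6315 0.1296 0.152 ] 0.03689887128037171 9.125924968266284 [0.6286 0.1479 0.152 ]
[0.4761 0.2349 0.006 ] [0.5169 0.0118 0.006 ] 0.2267834639684187 10.36160390850613 [0.4965 0.1234 0.006 ]
[0.7053 0.2611 0.06  ] [0.7422 0.0715 0.06  ] 0.19316265566980093 11.015081114092908 [0.7237 0.1663 0.06  ]
```

```bash
python3 -m crank '[[0.018,-0.068,0.3,0,0,0.01,1],[0.018,-0.068,0.3,0,0,0.01,1],[0.018,-0.068,0.53,0,0,0.01,1],[0.018,-0.068,0.53,0,0,0.01,1],[0.018,-0.068,0.53,0,0,0.01,1]]'; python3 - <<'E'
from h import *
im=robot.get_image("wrist");cv2.imwrite("pics/w2.png",im[:,:,::-1])
o=robot.get_obs();print(o['tcp_pos'],o['tool_rot'][:,0])
m=robot.camera_model("wrist")
for d in robot.tip_of("wrist","wide_handle")[:2]: print(d, atz(ray(m,d['uv']),.152))
E
```

```text
clock: 3.85
tcp_pos: [0.6296, 0.1373, 0.15]
tool_rot: [[0.979, 0.204, -0.009], [0.204, -0.979, 0.02], [-0.004, -0.022, -1.0]]
ft_force: [-0.3, 0.0, 0.5]
width: 0.0854
gripper_force: 0.0
[0.63132562 0.13789424 0.15214652] [ 9.78937316e-01  2.04160390e-01 -5.16503131e-04]
{'uv': [287.9, 269.4], 'p': 0.84} [0.6307903  0.15156012 0.152     ]
```

View pics/w2.png

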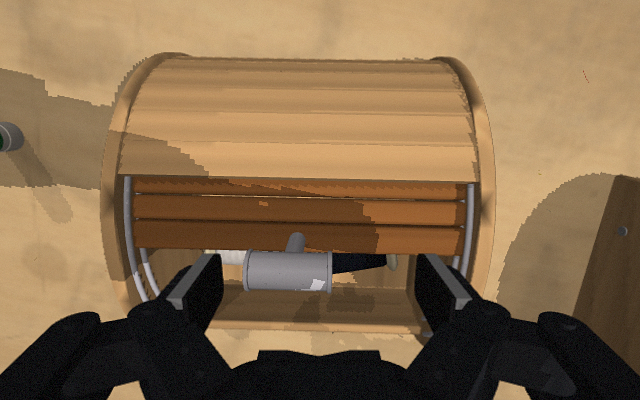

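The bar is centred at (287,270) and the pad centre is near column 319, so it is about 13 mm off along tool y. I'll correct for that, then close.

```bash
python3 -m crank '[[0,-0.052,0,0,0,0,1],[0,-0.052,0,0,0,0,1],[0,-0.052,0,0,0,0,1]]'; python3 -m crank '[[0,0,0,0,0,0,0.2],[0,0,0,0,0,0,0.2],[0,0,0,0,0,0,0.2],[0,0,0,0,0,0,0.2],[0,0,0,0,0,0,0.2],[0,0,0,0,0,0,0.2]]'; python3 - <<'E'
from h import *
im=robot.get_image("wrist");cv2.imwrite("pics/w3.png",im[:,:,::-1])
E
```

```text
clock: 4.25
tcp_pos: [0.6307, 0.1468, 0.1527]
tool_rot: [[0.977, 0.215, -0.004], [0.215, -0.976, 0.026], [0.002, -0.026, -1.0]]
ft_force: [0.5, 0.1, -0.1]
width: 0.0851
gripper_force: 0.0
clock: 4.85
tcp_pos: [0.6298, 0.1499, 0.1524]
tool_rot: [[0.976, 0.216, -0.006], [0.216, -0.976, 0.033], [0.001, -0.034, -0.999]]
ft_force: [-2.8, 10.5, 5.4]
width: 0.0348
gripper_force: 60.2
```

View pics/w3.png

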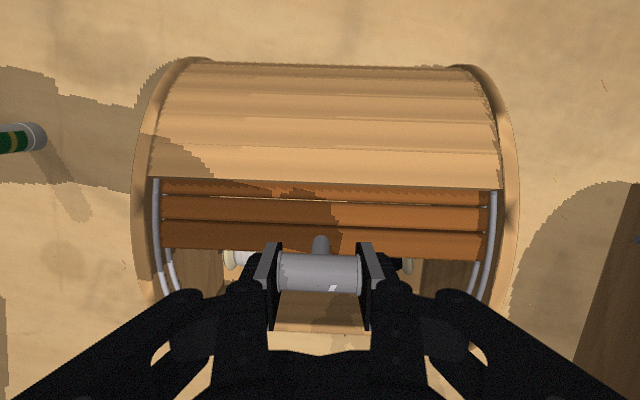

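Well gripped, with the bar at (319,272) between the pads. I'll follow the arc in stages and watch the force.

```bash
python3 -m crank '[[-0.04,-0.001,0.001,0,0,0,0.2],[-0.08,-0.002,0.003,0,0,0,0.2],[-0.126,-0.004,0.008,0,0,0,0.2],[-0.126,-0.004,0.008,0,0,0,0.2]]'
```

```text
clock: 5.3
tcp_pos: [0.6, 0.1442, 0.1511]
tool_rot: [[0.976, 0.218, -0.002], [0.218, -0.975, 0.034], [0.005, -0.034, -0.999]]
ft_force: [-1.3, 11.1, 4.7]
width: 0.0346
gripper_force: 61.2
```

```bash
python3 -m crank '[[-0.048,-0.001,0.012,0,0,0,0.2],[-0.095,-0.003,0.028,0,0,0,0.2],[-0.14,-0.004,0.044,0,0,0,0.2],[-0.14,-0.004,0.044,0,0,0,0.2]]'
```

```text
clock: 5.7
tcp_pos: [0.5654, 0.1376, 0.1406]
tool_rot: [[0.976, 0.218, -0.003], [0.218, -0.975, 0.035], [0.005, -0.035, -0.999]]
ft_force: [-3.1, 12.2, 7.6]
width: 0.035
gripper_force: 61.6
```

```bash
python3 -m crank '[[-0.043,-0.001,0.022,0,0,0,0.2],[-0.084,-0.003,0.048,0,0,0,0.2],[-0.125,-0.004,0.076,0,0,0,0.2],[-0.157,-0.005,0.108,0,0,0,0.2],[-0.18,-0.006,0.136,0,0,0,0.2],[-0.18,-0.006,0.136,0,0,0,0.2]]'
```

```text
clock: 6.3
tcp_pos: [0.5187, 0.1289, 0.1052]
tool_rot: [[0.975, 0.22, -0.009], [0.22, -0.975, 0.036], [-0.001, -0.037, -0.999]]
ft_force: [-7.6, 12.2, 6.3]
width: 0.0347
gripper_force: 68.1
```

```bash
python3 -m crank '[[-0.012,0,0.016,0,0,0,0.2],[-0.024,-0.001,0.033,0,0,0,0.2],[-0.034,-0.001,0.047,0,0,0,0.2],[-0.034,-0.001,0.047,0,0,0,0.2]]'
```

```text
clock: 6.7
tcp_pos: [0.51, 0.1273, 0.0935]
tool_rot: [[0.975, 0.22, -0.01], [0.22, -0.975, 0.036], [-0.002, -0.037, -0.999]]
ft_force: [-9.9, 13.3, 9.7]
width: 0.0345
gripper_force: 72.3
```

```bash
python3 -m crank '[[-0.008,0,0.01,0,0,0,0.2],[-0.014,0,0.019,0,0,0,0.2],[-0.014,0,0.019,0,0,0,0.2]]'
```

```text
clock: 7.0
tcp_pos: [0.507, 0.1268, 0.089]
tool_rot: [[0.975, 0.221, -0.009], [0.221, -0.975, 0.037], [-0.001, -0.038, -0.999]]
ft_force: [-9.4, 12.9, 10.5]
width: 0.0345
gripper_force: 73.7
```

```bash
python3 -m crank '[[-0.008,0,0.011,0,0,0,0.2],[-0.016,0,0.022,0,0,0,0.2],[-0.016,0,0.022,0,0,0,0.2]]'; python3 - <<'E'
from h import *
S=robot.camera_model("side");im=robot.get_image("side");w=robot.get_image("wrist")
a=cv2.resize(im[150:310,220:400],(600,533),interpolation=2)
cv2.imwrite("pics/s2.png",cv2.cvtColor(np.hstack([cv2.resize(w,(400,250)),cv2.resize(a,(281,250))]),cv2.COLOR_RGB2BGR))
print([d for d in robot.tip_of("side","wide_handle")])
E
```

```text
clock: 7.3
tcp_pos: [0.5053, 0.1265, 0.0858]
tool_rot: [[0.975, 0.221, -0.005], [0.221, -0.975, 0.038], [0.004, -0.038, -0.999]]
ft_force: [-11.2, 12.7, 25.5]
width: 0.0347
gripper_force: 76.0
[{'uv': [337.8, 212.5], 'p': 0.7}]
```

View pics/s2.png

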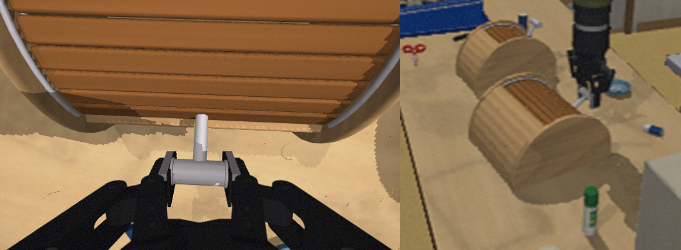

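The force rose by 15 N at the end and the lead rail sits on the sill (wrist view about (205,122)), so the wide door is shut. I'll release it, rise, and go to the narrow store.

```bash
python3 -m crank '[[0,0,0,0,0,0,1],[0,0,0,0,0,0,1],[0,0,0,0,0,0,1],[0,0,0,0,0,0,1],[0,0,-0.2,0,0,0,1],[0,0,-0.4,0,0,0,1],[0,0,-0.6,0,0,0,1],[-0.1,0.2,-0.7,0,0,0,1],[-0.13,0.4,-0.7,0,0,0,1],[-0.13,0.6,-0.7,0,0,0,1],[-0.13,0.7,-0.7,0,0,0,1]]'; python3 -m crank '[[-0.12,0.2,0,-0.018,0,0.02,1],[-0.12,0.4,0,-0.018,0,0.02,1],[-0.12,0.56,0,-0.018,0,0.02,1],[-0.12,0.56,0,-0.018,0,0.02,1]]'
python3 - <<'E'
from h import *
np.set_printoptions(precision=4,suppress=True)
o=robot.get_obs();m=robot.camera_model("wrist");im=robot.get_image("wrist");cv2.imwrite("pics/w4.png",im[:,:,::-1])
print(o['tcp_pos'])
T=robot.camera_model("top");robot.get_image("top")
for n in("narrow_handle","wide_handle"):
    for d in robot.tip_of("wrist",n)[:2]: print(n,d, atz(ray(m,d['uv']),.125))
    for d in robot.tip_of("top",n)[:2]: print("top",n,d, atz(ray(T,d['uv']),.094))
E
```

```text
clock: 8.55
tcp_pos: [0.5124, -0.0635, 0.2527]
tool_rot: [[0.976, 0.217, -0.006], [0.217, -0.976, 0.027], [0.0, -0.027, -1.0]]
ft_force: [0.9, 1.6, -0.0]
width: 0.0855
gripper_force: 0.0
clock: 8.95
tcp_pos: [0.5139, -0.2089, 0.2477]
tool_rot: [[0.985, 0.171, 0.001], [0.171, -0.985, -0.011], [-0.001, 0.011, -1.0]]
ft_force: [0.7, 0.9, 0.2]
width: 0.0853
gripper_force: 0.0
[ 0.5139 -0.2089  0.2477]
narrow_handle {'uv': [301.3, 198.2], 'p': 0.75} [ 0.5116 -0.1965  0.125 ]
top narrow_handle {'uv': [378.0, 216.1], 'p': 0.87} [ 0.517 -0.201  0.094]
top wide_handle {'uv': [277.3, 218.0], 'p': 0.83} [0.504  0.1273 0.094 ]
top wide_handle {'uv': [444.0, 229.7], 'p': 0.51} [ 0.4766 -0.4184  0.094 ]
```

View pics/w4.png

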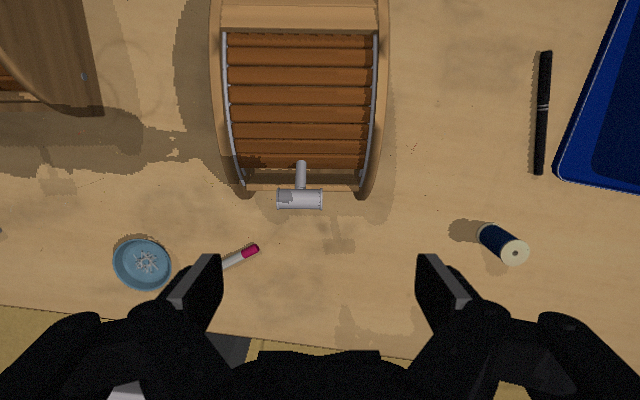

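The narrow bar spans (277,198) to (323,198), square to the fingers and about 12 mm left of their centre. The top camera puts the wide handle at its shut place, (0.504, 0.127). Now I'll descend on the narrow handle.

```bash
python3 -m crank '[[-0.008,-0.05,0.2,0,0,0,1],[-0.008,-0.05,0.35,0,0,0,1],[-0.008,-0.05,0.475,0,0,0,1],[-0.008,-0.05,0.475,0,0,0,1],[-0.008,-0.05,0.475,0,0,0,1]]'; python3 - <<'E'
from h import *
im=robot.get_image("wrist");cv2.imwrite("pics/w5.png",im[:,:,::-1])
E
```

```text
clock: 9.75
tcp_pos: [0.5095, -0.1921, 0.1302]
tool_rot: [[0.984, 0.179, 0.0], [0.179, -0.984, -0.009], [-0.001, 0.009, -1.0]]
ft_force: [-0.5, -0.9, 1.6]
width: 0.0856
gripper_force: 0.0
```

View pics/w5.png

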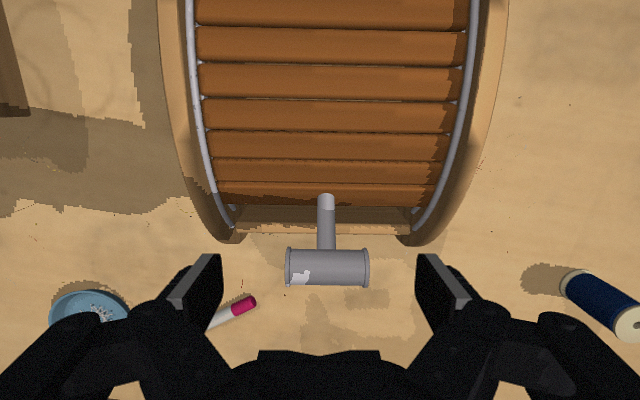

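Centred at (327,267): about 3 mm to the right, and slightly smaller than before, so I'll lower by 5 mm and grip.

```bash
python3 -m crank '[[0,0.013,0.02,0,0,0,1],[0,0.013,0.02,0,0,0,1],[0,0.013,0.02,0,0,0,0.2],[0,0.013,0.02,0,0,0,0.2],[0,0.013,0.02,0,0,0,0.2],[0,0.013,0.02,0,0,0,0.2],[0,0.013,0.02,0,0,0,0.2],[0,0.013,0.02,0,0,0,0.2]]'
```

```text
clock: 10.6
tcp_pos: [0.5097, -0.1956, 0.1249]
tool_rot: [[0.984, 0.177, 0.0], [0.177, -0.984, -0.008], [-0.001, 0.008, -1.0]]
ft_force: [-2.6, 2.6, 5.9]
width: 0.0349
gripper_force: 60.1
```

```bash
python3 -m crank '[[0.042,0,-0.026,0,0,0,0.2],[0.084,0,-0.049,0,0,0,0.2],[0.13,0,-0.068,0,0,0,0.2],[0.176,0,-0.082,0,0,0,0.2],[0.176,0,-0.082,0,0,0,0.2]]'
```

```text
clock: 11.1
tcp_pos: [0.553, -0.1885, 0.1452]
tool_rot: [[0.984, 0.177, -0.002], [0.177, -0.984, -0.011], [-0.003, 0.01, -1.0]]
ft_force: [-3.9, -0.1, 5.8]
width: 0.0347
gripper_force: 63.2
```

Forces are low. Continuing 75 to 100 degrees: ds 0.0605, dz +0.0048 peak, then +0.0027.

```bash
python3 -m crank '[[0.048,0,-0.01,0,0,0,0.2],[0.096,0,-0.017,0,0,0,0.2],[0.145,0,-0.019,0,0,0,0.2],[0.194,0,-0.017,0,0,0,0.2],[0.242,0,-0.011,0,0,0,0.2],[0.242,0,-0.011,0,0,0,0.2]]'
```

```text
clock: 11.7
tcp_pos: [0.6147, -0.1785, 0.1485]
tool_rot: [[0.984, 0.177, 0.003], [0.177, -0.984, -0.012], [0.001, 0.012, -1.0]]
ft_force: [2.1, -2.3, 3.8]
width: 0.0349
gripper_force: 60.7
```

```bash
python3 -m crank '[[0.03,0,0.006,0,0,0,0.2],[0.057,0,0.013,0,0,0,0.2],[0.057,0,0.013,0,0,0,0.2]]'; python3 -m crank '[[0.012,0,0.004,0,0,0,0.2],[0.024,0,0.008,0,0,0,0.2],[0.024,0,0.008,0,0,0,0.2]]'
```

```text
clock: 12.0
tcp_pos: [0.6284, -0.1762, 0.1456]
tool_rot: [[0.984, 0.177, 0.003], [0.177, -0.984, -0.012], [0.001, 0.013, -1.0]]
ft_force: [1.7, -3.2, 5.3]
width: 0.0346
gripper_force: 60.0
clock: 12.3
tcp_pos: [0.6341, -0.1753, 0.144]
tool_rot: [[0.984, 0.176, 0.003], [0.177, -0.984, -0.013], [0.001, 0.013, -1.0]]
ft_force: [-0.2, -3.2, 7.8]
width: 0.0345
gripper_force: 59.9
```

No stop felt yet, so I'll push on in small steps.

```bash
python3 -m crank '[[0.012,0,0.004,0,0,0,0.2],[0.024,0,0.008,0,0,0,0.2],[0.024,0,0.008,0,0,0,0.2]]'; python3 -m crank '[[0.008,0,0.003,0,0,0,0.2],[0.016,0,0.006,0,0,0,0.2],[0.016,0,0.006,0,0,0,0.2]]'
```

```text
clock: 12.6
tcp_pos: [0.6401, -0.1744, 0.1421]
tool_rot: [[0.984, 0.177, 0.003], [0.177, -0.984, -0.013], [0.001, 0.013, -1.0]]
ft_force: [0.5, -3.9, 7.1]
width: 0.0345
gripper_force: 59.7
clock: 12.9
tcp_pos: [0.6405, -0.1743, 0.1418]
tool_rot: [[0.984, 0.176, -0.002], [0.176, -0.984, -0.014], [-0.005, 0.014, -1.0]]
ft_force: [-14.7, -4.0, 22.2]
width: 0.0344
gripper_force: 60.7
```

The arm stalled with a rise in opposing force, so the open stop is reached. I'll release, rise and check.

```bash
python3 -m crank '[[0,0,0,0,0,0,1],[0,0,0,0,0,0,1],[0,0,0,0,0,0,1],[0,0,0,0,0,0,1],[0,0,-0.2,0,0,0,1],[0,0,-0.4,0,0,0,1],[0,0,-0.6,0,0,0,1],[-0.2,0,-0.7,0,0,0,1],[-0.4,0,-0.7,0,0,0,1],[-0.6,0,-0.7,0,0,0,1],[-0.6,0,-0.7,0,0,0,1]]'
python3 - <<'E'
from h import *
np.set_printoptions(precision=4,suppress=True)
T=robot.camera_model("top");t=robot.get_image("top")
for n,z in(("narrow_handle",.146),("wide_handle",.094),("standing_spool_centre",.028),("glue_stick_loose_centre",.043)):
    for d in robot.tip_of("top",n)[:1]: print(n,d,atz(ray(T,d['uv']),z))
s=robot.get_image("side")
a=cv2.resize(t[130:260,170:470],(800,347),interpolation=2);b=cv2.resize(s[120:320,160:480],(400,250),interpolation=2)
c=np.zeros((600,800,3),np.uint8);c[:347]=a;c[350:600,:400]=b
cv2.imwrite("pics/end.png",c[:,:,::-1])
E
```

```text
clock: 14.0
tcp_pos: [0.4899, -0.1971, 0.3142]
tool_rot: [[0.985, 0.175, -0.002], [0.175, -0.985, -0.009], [-0.004, 0.009, -1.0]]
ft_force: [0.3, 1.0, 0.0]
width: 0.0855
gripper_force: 0.0
narrow_handle {'uv': [374.4, 176.6], 'p': 0.82} [ 0.6387 -0.1824  0.146 ]
standing_spool_centre {'uv': [443.5, 230.7], 'p': 0.5} [ 0.4762 -0.4341  0.028 ]
glue_stick_loose_centre {'uv': [201.5, 186.9], 'p': 0.66} [0.6081 0.3965 0.043 ]
```

View pics/end.png

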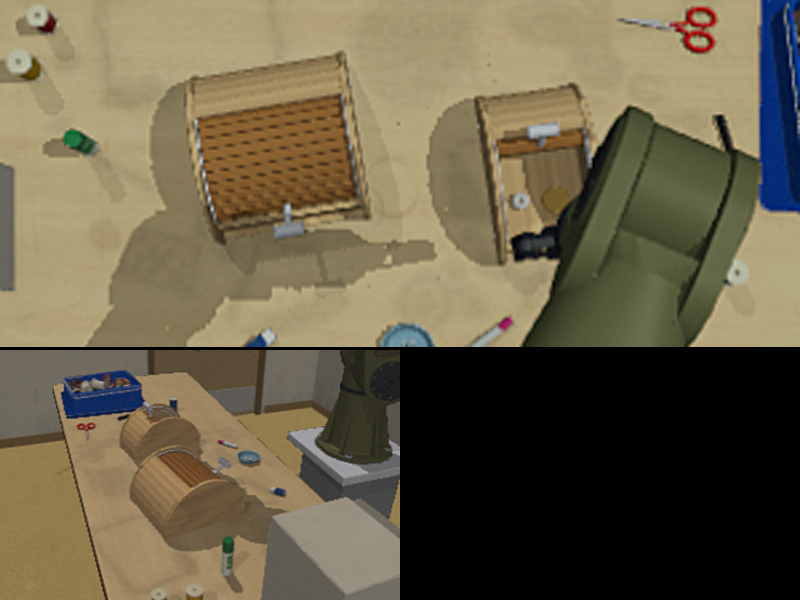

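The wide door is down at the sill (handle near (289,229) in the crop). The narrow door is rolled up (handle at (543,131)), and the spool and glue stick stand where they were.

```bash
python3 -c "
from rig import robot
print(robot.sign_off())"
```

```text
the job is handed in; nothing more can be done
None
```

I rolled the wide store's door shut and then the narrow store's door open, each until it met its stop; the spool and glue stick are where they were, and I handed the job in at about 14 s.

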